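# Load the repair caddy and carry it level to its stand

## Task

Lay the two brass saxophone keys flat in the wooden parts caddy, one in each end bay, each with its round cup towards the caddy's outer end and its tail towards the handle. Then lift the loaded caddy by its handle and carry it level, without knocking over the clarinet barrel that stands loose in its middle bay, and set it down flat between the end boards and lips of the low wooden stand. Leave the tool block, oil can, cardboard pot and mallet undisturbed.

Things in the scene. Friction and masses are not known exactly. Their poses are not given: they have to be found in the camera images.
- caddy: plywood parts caddy: open tray 248 mm (x) by 112 mm (y), floor 6 mm thick, walls 24 mm high. Two dividers across it, 20 mm high, 4 mm thick, at x = -28 and +28 mm, make a middle bay and two end bays (inside: |x| 30 to 120 mm, |y| under 50 mm). Bail handle over the middle: posts at y = -53 and +53 mm, crossbar along y. Alike either way round. Origin: centre of underside, z up. About 0.42 kg.
- caddy_handle (a point): centre of the caddy's crossbar, 108 mm above the caddy's underside; the bar runs along the caddy's y, 14 mm wide (x), 16 mm high, 100 mm clear between the posts
- barrel: black clarinet barrel, a cylinder 30 mm in diameter and 62 mm high, standing loose on end on the floor of the caddy's middle bay, under the handle. Origin: centre of its lower end; z up its axis. It must stay standing.
- stand: low wooden stand, fixed: 290 mm (x) by 150 mm (y), flat deck 30 mm above the bench; end boards at both x ends, 8 mm thick, rising 40 mm above the deck; lips along both long sides, 8 mm wide, 12 mm high. Free inside: 274 mm (x) by 134 mm (y). The caddy fits in lengthwise, either way round. Origin: centre of the underside, on the bench; z up.
- mat: thin black rubber mat, fixed flat on the bench, 140 mm (x) by 220 mm (y), 3 mm thick; the keys lie on it. Origin: centre of the underside.
- key1: brass saxophone key lying flat, 72 mm long (x +46 to -26): round cup (28 mm across, 8 mm high) centred at x = +32 mm; straight arm along x, 9 mm wide, top at 12 mm; cross tube at the tail (8 mm thick, 24 mm long in y) at x = -22 mm. Grip the 36 mm of plain arm between cup and tube, centred on the origin. Origin: underside; z up. Both keys alike, 40 g.
- key2: brass saxophone key lying flat, 72 mm long (x +46 to -26): round cup (28 mm across, 8 mm high) centred at x = +32 mm; straight arm along x, 9 mm wide, top at 12 mm; cross tube at the tail (8 mm thick, 24 mm long in y) at x = -22 mm. Grip the 36 mm of plain arm between cup and tube, centred on the origin. Origin: underside; z up. Both keys alike, 40 g.
- key1_cup (a point): centre of the first key's cup, 4 mm above its underside
- key1_tail (a point): centre of the first key's cross tube, 4 mm above its underside
- key2_cup (a point): centre of the second key's cup, 4 mm above its underside
- key2_tail (a point): centre of the second key's cross tube, 4 mm above its underside
- toolblock: wooden block of upright hand tools, fixed: 80 mm (x) by 150 mm (y), 45 mm high, tools standing up to 140 mm above the bench. Origin: centre of the underside. Not to be struck.
- oilcan: small steel oil can, a bottle 54 mm in diameter and 110 mm high. Origin: centre of the underside. Bystander, to be left alone.
- pot: open cardboard pot, about 64 mm in diameter and 90 mm high. Origin: centre of the underside. Bystander, to be left alone.
- mallet: wooden mallet lying flat: handle along x from -110 mm, head (32 by 80 by 32 mm) at x = +90 mm. Origin: on the bench under its middle. Bystander, to be left alone.

How it is judged:
By the outcome, as a careful person would: the job done as asked, in the order asked, and still so for the second after the job is handed in, with the robot touching nothing.
It also fails if it takes over 72 s, if anything falls off the work surface, if the arm or the gripper's body presses on something with over 40 N, if the wrist force passes 120 N, or if a joint passes its speed limit or range.

## Robot

A 6-joint arm with a two-finger parallel gripper is mounted at the origin on the work surface. World frame = base frame: x ahead of the robot, y to its left, z up, the work surface at z = 0. Lengths are in mm, angles in rad, forces in N, time in s.
With the tool pointing down it reaches from about 350 to 975 mm from the base axis. Payload 7.1 kg.
Tool frame: the origin (TCP) lies midway between the tips of the shut fingers; the grasp point (between the pads) lies ctrl.grip_point_offset behind it (ctrl.grip_point_offset is the distance from the TCP to the grasp point, in mm); z points along the fingers, y is the line along which they close (so a half turn about z gives the same grasp; the last joint's range is limited). The gripper opens to 88 mm and grips with 3 to 60 N. Pads are 20 mm wide; open, the fingers measure 115 mm over their backs; the gripper's body (75 mm by 178 mm) begins 61 mm behind the grasp point.
Start: joints at [1.159, 0.423, 1.63, -0, 1.089, -0.019], TCP at [239.203, 577.396, 222.675] pointing down, gripper open.
Joint ranges: [-3, 3], [-0.9, 2.11], [0.09, 2.58], [-1.31, 4.45], [0.11, 2.69], [-2.54, 2.54]. Speed limits (rad/s): [2.39, 2.39, 3.01, 3.14, 3.14, 3.14].

## Interface

Orientations are given as a rotation vector (axis times angle).
In Python, from workcell import ctrl, get_image, close_job, finder gives the robot as it stands.
- The arm moves only by the tool servo_tool, never from a script. Its argument "deltas" is a list of rows, each a list of 2 entries, a list of its own where there are three numbers: the shift along the tool's x, y, z in mm, then the turn, a rotation vector about the tool's x, y, z in rad. A call has 1 to 5 rows; each row is the pose to reach, as a shift and turn from the pose commanded when the call began, along the tool's axes at that moment; what a row does not reach only later rows make up. A row lasts 1/12 s, in which the tool goes at most 41.7 mm and 7.16 degrees, less where a joint would pass 70% of its speed; a pose out of reach is approached as far as the arm can. A call with a gripper value outside its range is refused whole. "grip" is the closure, from -1 (fully open) to 1 (shut), so that 0 is half open, set as the call begins (left out, the last holds). The fingers move at their own pace and stop on an object; the grip force is fixed at half the most. Time passes only in rows, so rows that repeat a pose let the fingers close. It gives the time, the measured TCP pose, the force, the opening and the grip force at its end, in the units of the state.
- ctrl.get_obs(): the state, without advancing time (a new reading comes with each control period).
- get_image(name): name is "scene" or "top" or "wrist"; returns a dict with "frame" (384x512x3 uint8, blue, green, red), "depth" (384x512 float32, mm along the optical axis (not along the pixel's ray), 0 where there is no reading), "K" (3x3 intrinsics, pixels), "pose" (4x4, takes a point from camera to world coordinates). Camera axes: x right, y down, z forward; pixel columns grow to the right and rows downward; lengths in mm; the calibration is good to about 2 mm. The wrist camera is an equidistant fisheye: a pixel r from the principal point sees the ray r / f radians off the axis. A picture is of the moment at which its call begins.
- close_job(): hands the job in; it is judged then, once.
Trained networks look in a picture, given as the dict that the camera call returned (one of the last four; its "shot" number tells which), for a name from the list of things; names that differ only in an ending like _2 or _b are one class to them, and where a whole thing is asked for, a point or a joint stands for the part that bears it (a point fixed in the world has none). Each returns a list of dicts, best first, with "score" (0 to 1); they miss things now and then, are a little off and sometimes report something else, mostly with a low value. They report only what shows in the picture. A call takes as long as a camera call.
- finder.search_frame(query, picture): "rect" ([centre column, centre row, width, height] as shares, 0 to 1, of the picture: columns of its width, rows of its height, round what is visible of it).
- finder.silhouettes(query, picture): "mask" (384x512 bool, what is visible of it) and "rect" ([centre column, centre row, width, height] as shares, 0 to 1, of the picture: columns of its width, rows of its height, round what is visible of it).
The state is a dict: "t": time; "qpos": joint angles; "qvel": joint speeds; "joint_torque": joint torques, N m; "ee_pos": TCP position; "orientation": TCP orientation; "ft_force": force on the tool from outside, world axes, zero at the start; "moment": the same for the moment, N m; "width": finger opening in mm; "grasp_force": force on a finger pad.
Only numpy, scipy, OpenCV 4.12 (cv2) and the standard library are available. Lean on these libraries where they do the work, as an engineer would, in place of code of your own. Each camera call takes 0.05 s, during which the arm holds its last target. There are 200 camera calls.

## Working session

There is one attempt and no reset: what is moved stays moved. The work goes in short steps, Python scripts to look and compute and a tool call to move; the robot and the scene stay as the last step left them, time stands still between calls to the robot, and variables do not carry over. Pictures are saved under pics/ and viewed, at most 10 in all, crops included, and the job is handed in when it is done.

Besides the shell and the picture viewer there is one more tool, called in YAML: its name, and indented under it one key for each argument. servo_tool: Moves the arm, as the interface text tells. Its arguments: {"type":"object","properties":{"deltas":{"type":"array","items":{"type":"array"}},"grip":{"type":"number"}},"required":["deltas"]}

```bash
ls; mkdir -p pics
cat > h.py <<'E'
import numpy as np, cv2
from workcell import ctrl, get_image, close_job, finder
from scipy.spatial.transform import Rotation as R
def cloud(p):
    d=p["depth"];K=p["K"];v,u=np.indices(d.shape)
    P=np.stack([(u-K[0,2])/K[0,0]*d,(v-K[1,2])/K[1,1]*d,d],-1)
    W=P@p["pose"][:3,:3].T+p["pose"][:3,3]
    W[d==0]=np.nan
    return W
E
python3 - <<'E'
from h import *
p=get_image("top");s=get_image("scene")
cv2.imwrite("pics/top.png",p["frame"]);cv2.imwrite("pics/scene.png",s["frame"])
np.savez("top.npz",W=cloud(p),f=p["frame"])
print(p["pose"].round(2),ctrl.grip_point_offset)
o=ctrl.get_obs();print(o)
W=cloud(p)
for q in ["caddy","caddy_handle","barrel","stand","mat","key1","toolblock","oilcan","pot","mallet"]:
    for r in finder.silhouettes(q,p)[:3]:
        m=r["mask"];X=W[m];X=X[~np.isnan(X[:,0])]
        if len(X)<5: continue
        rr=cv2.minAreaRect(X[:,:2].astype(np.float32))
        print(q,round(r["score"],2),(np.array(r["rect"])*[512,384,512,384]).round(),"med",np.median(X,0).round(),"zmax",X[:,2].max().round(),np.round(rr[0]),np.round(rr[1]),round(rr[2],1))
E
```

```text
pics
[[ 2.0000e-02 -9.8000e-01  1.8000e-01  4.0966e+02]
 [-1.0000e+00 -2.0000e-02 -0.0000e+00  1.3610e+01]
 [ 0.0000e+00 -1.8000e-01 -9.8000e-01  9.8991e+02]
 [ 0.0000e+00  0.0000e+00  0.0000e+00  1.0000e+00]] 18.700000000000003
{'t': 0.1, 'qpos': array([ 1.15902903e+00,  4.23722582e-01,  1.63060158e+00,  8.13961552e-06,
        1.08862203e+00, -1.89859755e-02]), 'qvel': array([-0.00096544, -0.00328556, -0.00024836,  0.0002094 , -0.0005769 ,
       -0.00067864]), 'joint_torque': array([ 1.15536503e-03, -5.45619249e+01, -2.74323481e+01,  6.45902054e-02,
        1.87641842e-02, -1.40732413e-05]), 'ee_pos': array([238.98963159, 576.95867545, 222.01027535]), 'orientation': array([-6.12968891e-01, -3.08091018e+00,  2.07439487e-03]), 'ft_force': array([ 0.24410832,  0.133161  , -0.74350436]), 'moment': array([-0.03527337, -0.03557142, -0.02993319]), 'grasp_force': 0.0, 'width': 87.54505950912096}
caddy 0.77 [395. 252. 102. 115.] med [ 453. -323.    7.] zmax 120.0 [ 449. -342.] [150. 262.] 53.3
caddy 0.73 [276. 241.  16.  30.] med [491. -48.  12.] zmax 20.0 [484. -48.] [25. 70.] 73.8
caddy 
[... 706 characters left out ...]
5.  -1.  45.] zmax 142.0 [643.  -3.] [158. 110.] 87.1
key1 0.61 [260. 121.  84.  37.] med [780.  66.  19.] zmax 36.0 [782.  -4.] [ 79. 210.] 7.5
key1 0.59 [222. 256.  33.  10.] med [445.  88.  12.] zmax 18.0 [446.  74.] [67. 21.] 76.8
toolblock 0.56 [259. 175.  64.  46.] med [624.  -0.  45.] zmax 142.0 [638.  -2.] [ 99. 161.] 1.2
oilcan 0.79 [161. 139.  20.  30.] med [706. 224.  74.] zmax 115.0 [727. 239.] [83. 55.] 34.7
pot 0.83 [335. 144.  34.  33.] med [ 711. -186.   55.] zmax 94.0 [ 720. -184.] [64. 97.] 84.7
pot 0.16 [224. 253.  33.  19.] med [445.  86.  12.] zmax 20.0 [444.  77.] [72. 26.] 69.0
mallet 0.88 [259. 123.  85.  31.] med [781.  67.  19.] zmax 36.0 [782.  -4.] [ 79. 215.] 7.5
```

View pics/top.png

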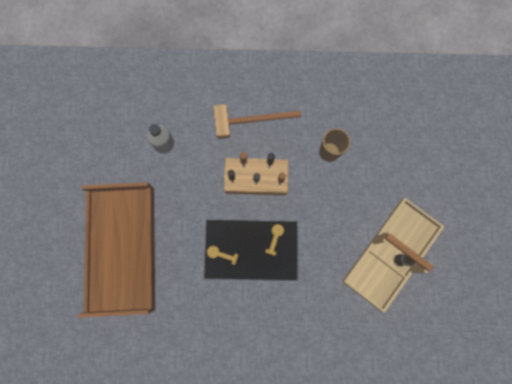

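View pics/scene.png

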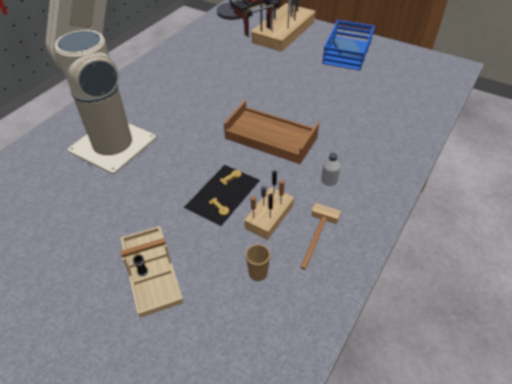

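The top view shows the stand at left (117,249), the mat with two keys (cups at (213,252) and (278,230), tails at (235,259) and (270,252)), and the caddy at right (395,255). The caddy's long axis is turned about -37°, and its handle runs (387,236) to (430,268). The scene view agrees with this. Next I'll fit the poses.

Run:
```python
from h import *
Z=np.load("top.npz");W=Z["W"];f=Z["f"].astype(int)
def rect(X):
    r=cv2.minAreaRect(X[:,:2].astype(np.float32));print(len(X),np.round(r[0],1),np.round(r[1],1),round(r[2],1));return r
x,y,z=W[...,0],W[...,1],W[...,2]
ca=(abs(x-450)<170)&(y<-180)&(y>-480)
print("wall tops");rect(W[ca&(z>17)&(z<28)])
X=W[ca&(z>103)];print("handle",X.mean(0));rect(X)
X=W[ca&(z>3)&(z<28)];rect(X)
X=W[ca&(z>55)&(z<70)];print("barrel",X.mean(0))
st=(abs(x-450)<200)&(y>180)&(y<450)
print("stand");rect(W[st&(z>20)&(z<80)]);rect(W[st&(z>60)&(z<80)]);X=W[st&(z>60)&(z<80)]
rect(W[st&(z>37)&(z<46)])
for hi in (x<450),(x>450):
    X=W[st&(z>62)&(z<80)&hi];rect(X)
X=W[st&(z>25)&(z<34)];rect(X);print(X.mean(0))
# keys by colour on mat
m=(abs(x-460)<75)&(abs(y-7)<112)&(f[...,2]>100)&(f[...,2]-f[...,0]>50)
n,l,s,c=cv2.connectedComponentsWithStats(m.astype(np.uint8))
for i in range(1,n):
    if s[i,4]<30: continue
    X=W[l==i][:,:2];X=X[~np.isnan(X[:,0])]
    mu=X.mean(0);u,sv,vt=np.linalg.svd(X-mu,full_matrices=False);t=(X-mu)@vt[0];n2=(X-mu)@vt[1]
    print("key",len(X),mu.round(1),"axis",vt[0].round(3),"ext",t.min().round(1),t.max().round(1),"cupside +spread",n2[t>15].std().round(2),n2[t<-15].std().round(2))
```

```text
wall tops
955 [ 455.6 -326. ] [113.4 249.6] 53.1
handle [ 454.96378186 -323.81507571  114.19192403]
431 [ 456.5 -325.6] [112.1  22.2] 53.7
4933 [ 450.3 -329.5] [297.5 338.9] 90.0
barrel [ 442.44654606 -332.27972035   66.11734182]
stand
8989 [454.1 311.7] [290.6 152. ] 4.2
580 [454.  311.3] [290.6 150.2] 4.3
1067 [454.1 311.7] [285.6 152. ] 4.2
291 [313.4 300.7] [  8.4 150.2] 4.1
271 [594.4 322. ] [  9.2 150.1] 4.1
6976 [452.2 308.1] [283.1 144.5] 4.1
[450.29657231 312.7565687   29.47821359]
key 224 [487.4 -47.6] axis [-0.957  0.289] ext -34.6 38.6 cupside +spread 5.4 7.46
key 223 [446.7  79.9] axis [0.29  0.957] ext -39.1 34.0 cupside +spread 7.42 5.31
```

```bash
cat > plan.py <<'E'
import numpy as np, json, sys
from math import cos,sin,radians as rad,degrees as deg
def load(): return json.load(open("cmd.json"))
def plan(wps, save=True):
    """wps: (x,y,z,theta_deg,vmax mm/row,ramp rows); prints calls of <=5 rows"""
    cur=np.array(load(),float); path=[]; p=cur.copy()
    for x,y,z,th,v,n in wps:
        q=np.array([x,y,z,th]); d=q-p
        L=max(np.linalg.norm(d[:3]),abs(d[3])*v/5,1e-6)
        r=np.r_[np.arange(1,n+1)/(n+1)*v]; prof=[]
        # symmetric ramp profile
        if L<2*r.sum(): k=max(1,int(np.ceil(2*n*np.sqrt(L/(2*r.sum()+1e-9))))) ; w=np.minimum(np.arange(1,k+1),np.arange(k,0,-1))
        else: k=int(np.ceil((L-2*r.sum())/v)); w=np.r_[r,[v]*k,r[::-1]]
        s=np.cumsum(w)/np.sum(w)
        path+= [p+d*t for t in s]; p=q
    for i in range(0,len(path),5):
        c,s=cos(rad(cur[3])),sin(rad(cur[3])); rows=[]
        for P in path[i:i+5]:
            d=P-cur
            t=np.round([c*d[0]+s*d[1], s*d[0]-c*d[1], -d[2]]).astype(int)
            a=round(-rad(d[3]),2); rows.append([t.tolist(),[0,0,a]])
        print(json.dumps(rows).replace(" ",""))
        cur=cur+[c*t[0]+s*t[1], s*t[0]-c*t[1], -t[2], -deg(a)]
    print("end",cur.round(1),len(path),"rows")
    if save: json.dump(cur.tolist(),open("cmd.json","w"))
E
echo '[239.2,577.4,222.7,157.5]'>cmd.json
python3 -c "
from plan import *
plan([(475.9,-44.1,130,163.2,40,2),(475.9,-44.1,5,163.2,25,2)])"
```

```text
[[[-9,-9,2],[0,0,-0.0]],[[-27,-28,5],[0,0,-0.01]],[[-54,-57,11],[0,0,-0.01]],[[-81,-85,16],[0,0,-0.02]],[[-107,-114,22],[0,0,-0.02]]]
[[[-27,-29,5],[0,0,-0.01]],[[-53,-58,11],[0,0,-0.02]],[[-79,-87,16],[0,0,-0.02]],[[-106,-116,22],[0,0,-0.03]],[[-132,-145,27],[0,0,-0.03]]]
[[[-25,-29,6],[0,0,-0.01]],[[-51,-59,11],[0,0,-0.01]],[[-76,-89,16],[0,0,-0.02]],[[-101,-119,22],[0,0,-0.03]],[[-127,-148,27],[0,0,-0.03]]]
[[[-24,-31,6],[0,0,-0.01]],[[-49,-61,11],[0,0,-0.01]],[[-65,-82,15],[0,0,-0.02]],[[-73,-92,17],[0,0,-0.02]],[[-73,-92,25],[0,0,-0.02]]]
[[[0,0,17],[0,0,0.0]],[[0,0,42],[0,0,0.0]],[[0,0,67],[0,0,0.0]],[[0,0,92],[0,0,0.0]],[[0,0,108],[0,0,0.0]]]
[[[0,0,9],[0,0,0.0]]]
end [475.6 -44.    4.7 163.2] 26 rows
```

servo_tool:
  deltas:
    - [[-9, -9, 2], [0, 0, 0]]
    - [[-27, -28, 5], [0, 0, -0.01]]
    - [[-54, -57, 11], [0, 0, -0.01]]
    - [[-81, -85, 16], [0, 0, -0.02]]
    - [[-107, -114, 22], [0, 0, -0.02]]

```text
t: 1.02
ee_pos: [294.7, 428.9, 200.4]
orientation: [0.58, 3.087, 0.0]
ft_force: [1.0, 0.8, 0.3]
width: 87.8
grasp_force: 0.0
```

servo_tool:
  deltas:
    - [[-27, -29, 5], [0, 0, -0.01]]
    - [[-53, -58, 11], [0, 0, -0.02]]
    - [[-79, -87, 16], [0, 0, -0.02]]
    - [[-106, -116, 22], [0, 0, -0.03]]
    - [[-132, -145, 27], [0, 0, -0.03]]

```text
t: 1.43
ee_pos: [364.5, 245.5, 173.5]
orientation: [0.535, 3.095, 0.0]
ft_force: [0.9, -0.4, -0.3]
width: 88.1
grasp_force: 0.0
```

servo_tool:
  deltas:
    - [[-25, -29, 6], [0, 0, -0.01]]
    - [[-51, -59, 11], [0, 0, -0.01]]
    - [[-76, -89, 16], [0, 0, -0.02]]
    - [[-101, -119, 22], [0, 0, -0.03]]
    - [[-127, -148, 27], [0, 0, -0.03]]

```text
t: 1.85
ee_pos: [433.9, 63.4, 146.5]
orientation: [0.489, 3.103, -0.0]
ft_force: [0.8, 1.0, -0.7]
width: 87.9
grasp_force: 0.0
```

servo_tool:
  deltas:
    - [[-24, -31, 6], [0, 0, -0.01]]
    - [[-49, -61, 11], [0, 0, -0.01]]
    - [[-65, -82, 15], [0, 0, -0.02]]
    - [[-73, -92, 17], [0, 0, -0.02]]
    - [[-73, -92, 25], [0, 0, -0.02]]

```text
t: 2.27
ee_pos: [476.7, -46.4, 122.2]
orientation: [0.464, 3.105, -0.0]
ft_force: [1.6, 0.7, 0.7]
width: 87.8
grasp_force: 0.0
```

```bash
cat >> h.py <<'E'
def wcloud(p):
    d=p["depth"];K=p["K"];v,u=np.indices(d.shape)
    a=(u-K[0,2])/K[0,0];b=(v-K[1,2])/K[1,1];r=np.hypot(a,b)+1e-9
    t=np.tan(np.minimum(r,1.5))/r
    P=np.stack([a*t*d,b*t*d,d],-1)
    W=P@p["pose"][:3,:3].T+p["pose"][:3,3]
    W[(d==0)|(r>1.3)]=np.nan
    return W
def st():
    o=ctrl.get_obs();r=R.from_rotvec(o["orientation"]).as_matrix()
    print("t",round(o["t"],2),"tcp",o["ee_pos"].round(1),"th",np.degrees(np.arctan2(r[1,0],r[0,0])).round(2),"zdir",r[:,2].round(3),"F",o["ft_force"].round(1),"w",round(o["width"],1),"gf",round(o["grasp_force"],1),"q",o["qpos"].round(2))
def keys(W,f):
    f=f.astype(int);x,y,z=W[...,0],W[...,1],W[...,2]
    m=(abs(x-460)<70)&(abs(y-7)<107)&(z<25)&(f[...,2]>100)&(f[...,2]-f[...,0]>50)
    n,l,s,c=cv2.connectedComponentsWithStats(m.astype(np.uint8))
    for i in range(1,n):
        if s[i,4]<60: continue
        X=W[l==i][:,:2]
        r=cv2.minAreaRect(X.astype(np.float32));print(len(X),X.mean(0).round(1),np.round(r[0],1),np.round(r[1],1),round(r[2],1),"med z",np.median(W[l==i][:,2]).round(1))
E
python3 - <<'E'
from h import *
st();p=get_image("wrist");cv2.imwrite("pics/w1.png",p["frame"]);keys(wcloud(p),p["frame"])
E
```

```text
t 2.27 tcp [476.7 -46.4 122.2] th 163.02 zdir [ 0.002 -0.001 -1.   ] F [1.6 0.7 0.7] w 87.8 gf 0.0 q [-0.12  0.37  2.02 -0.    0.75 -1.4 ]
1129 [445.9  78.9] [446.4  78.4] [72.3 26.8] 74.8 med z 12.1
1187 [486.  -45.9] [485. -45.] [27.3 71.4] 71.4 med z 11.9
```

View pics/w1.png

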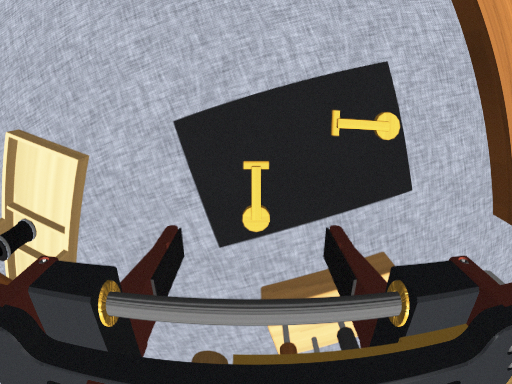

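The wrist picture shows the first key lined up between the fingers: cup (257,219), tail (256,165). It agrees with the top fit to 2 mm, so I'll descend and grip.

servo_tool:
  deltas:
    - [[0, 0, 17], [0, 0, 0]]
    - [[0, 0, 42], [0, 0, 0]]
    - [[0, 0, 67], [0, 0, 0]]
    - [[0, 0, 92], [0, 0, 0]]
    - [[0, 0, 108], [0, 0, 0]]

```text
t: 2.73
ee_pos: [473.5, -42.2, 11.8]
orientation: [-0.455, -3.106, -0.0]
ft_force: [-0.6, -0.1, -0.3]
width: 87.8
grasp_force: 0.0
```

servo_tool:
  deltas:
    - [[0, 0, 5], [0, 0, 0]]
    - [[0, 0, 9], [0, 0, 0]]
    - [[0, 0, 9], [0, 0, 0]]

```text
t: 2.98
ee_pos: [475.1, -43.2, 4.6]
orientation: [-0.456, -3.107, -0.0]
ft_force: [0.6, -0.3, -0.1]
width: 88.0
grasp_force: 0.0
```

servo_tool:
  deltas:
    - [[0, 0, 0], [0, 0, 0]]
    - [[0, 0, 0], [0, 0, 0]]
    - [[0, 0, 0], [0, 0, 0]]
    - [[0, 0, 0], [0, 0, 0]]
    - [[0, 0, 0], [0, 0, 0]]
  grip: 1

```text
t: 3.4
ee_pos: [475.9, -44.2, 5.2]
orientation: [0.458, 3.107, 0.0]
ft_force: [-0.7, -0.0, -0.4]
width: 58.0
grasp_force: 0.0
```

servo_tool:
  deltas:
    - [[0, 0, 0], [0, 0, 0]]
    - [[0, 0, 0], [0, 0, 0]]
    - [[0, 0, 0], [0, 0, 0]]
    - [[0, 0, 0], [0, 0, 0]]
    - [[0, 0, 0], [0, 0, 0]]

```text
t: 3.82
ee_pos: [475.5, -44.1, 4.6]
orientation: [-0.458, -3.108, 0.0]
ft_force: [0.4, -0.7, -0.3]
width: 24.4
grasp_force: 0.0
```

Run:
```python
from h import *
from plan import *
st()
u=np.array([cos(rad(-36.7)),sin(rad(-36.7))]);c=np.array([455.8,-325.9]);g=c+67*u
print(g)
plan([(475.6,-44,130,163.2,25,2),(g[0],g[1],130,143.3,30,2),(g[0],g[1],10,143.3,20,3)])
```

```text
t 3.82 tcp [475.5 -44.1   4.6] th 163.22 zdir [-0.  0. -1.] F [ 0.4 -0.7 -0.3] w 24.4 gf 0.0 q [-0.12  0.6   2.05 -0.    0.49 -1.4 ]
[ 509.51896816 -365.94088485]
[[[0,0,-7],[0,0,0.0]],[[0,0,-21],[0,0,0.0]],[[0,0,-42],[0,0,0.0]],[[0,0,-63],[0,0,0.0]],[[0,0,-84],[0,0,0.0]]]
[[[0,0,-20],[0,0,0.0]],[[0,0,-34],[0,0,0.0]],[[0,0,-41],[0,0,0.0]],[[-4,-9,-41],[0,0,0.01]],[[-11,-27,-41],[0,0,0.03]]]
[[[-13,-27,0],[0,0,0.03]],[[-25,-54,0],[0,0,0.07]],[[-37,-80,0],[0,0,0.1]],[[-49,-107,0],[0,0,0.13]],[[-61,-134,0],[0,0,0.16]]]
[[[-17,-24,0],[0,0,0.03]],[[-33,-49,0],[0,0,0.06]],[[-49,-73,0],[0,0,0.09]],[[-66,-98,0],[0,0,0.13]],[[-77,-114,0],[0,0,0.15]]]
[[[-6,-8,0],[0,0,0.01]],[[-6,-8,5],[0,0,0.01]],[[-6,-8,15],[0,0,0.01]],[[-6,-8,30],[0,0,0.01]],[[-6,-8,50],[0,0,0.01]]]
[[[0,0,20],[0,0,-0.0]],[[0,0,40],[0,0,-0.0]],[[0,0,55],[0,0,-0.0]],[[0,0,65],[0,0,-0.0]],[[0,0,70],[0,0,-0.0]]]
end [ 509.1 -366.2    9.7  143.2] 30 rows
```

servo_tool:
  deltas:
    - [[0, 0, 0], [0, 0, 0]]
    - [[0, 0, 0], [0, 0, 0]]
    - [[0, 0, 0], [0, 0, 0]]
    - [[0, 0, 0], [0, 0, 0]]
    - [[0, 0, 0], [0, 0, 0]]

```text
t: 4.23
ee_pos: [475.5, -44.1, 4.7]
orientation: [-0.458, -3.108, 0.0]
ft_force: [0.1, 0.8, -0.6]
width: 8.5
grasp_force: 30.0
```

servo_tool:
  deltas:
    - [[0, 0, -7], [0, 0, 0]]
    - [[0, 0, -21], [0, 0, 0]]
    - [[0, 0, -42], [0, 0, 0]]
    - [[0, 0, -63], [0, 0, 0]]
    - [[0, 0, -84], [0, 0, 0]]

```text
t: 4.65
ee_pos: [475.2, -44.0, 89.8]
orientation: [-0.458, -3.107, 0.0]
ft_force: [0.7, 0.1, 0.3]
width: 8.7
grasp_force: 30.0
```

servo_tool:
  deltas:
    - [[0, 0, -20], [0, 0, 0]]
    - [[0, 0, -34], [0, 0, 0]]
    - [[0, 0, -41], [0, 0, 0]]
    - [[-4, -9, -41], [0, 0, 0.01]]
    - [[-11, -27, -41], [0, 0, 0.03]]

```text
t: 5.07
ee_pos: [478.2, -72.7, 129.8]
orientation: [0.503, 3.101, 0.0]
ft_force: [0.3, -0.9, -0.6]
width: 8.6
grasp_force: 30.0
```

servo_tool:
  deltas:
    - [[-13, -27, 0], [0, 0, 0.03]]
    - [[-25, -54, 0], [0, 0, 0.07]]
    - [[-37, -80, 0], [0, 0, 0.1]]
    - [[-49, -107, 0], [0, 0, 0.13]]
    - [[-61, -134, 0], [0, 0, 0.16]]

```text
t: 5.48
ee_pos: [492.8, -221.3, 128.5]
orientation: [-0.754, -3.048, -0.0]
ft_force: [0.8, -0.2, -0.5]
width: 8.8
grasp_force: 30.0
```

servo_tool:
  deltas:
    - [[-17, -24, 0], [0, 0, 0.03]]
    - [[-33, -49, 0], [0, 0, 0.06]]
    - [[-49, -73, 0], [0, 0, 0.09]]
    - [[-66, -98, 0], [0, 0, 0.13]]
    - [[-77, -114, 0], [0, 0, 0.15]]

```text
t: 5.9
ee_pos: [508.2, -359.3, 128.3]
orientation: [-0.983, -2.983, 0.0]
ft_force: [-0.1, 0.3, -0.1]
width: 8.6
grasp_force: 30.0
```

servo_tool:
  deltas:
    - [[-6, -8, 0], [0, 0, 0.01]]
    - [[-6, -8, 0], [0, 0, 0.01]]
    - [[-6, -8, 0], [0, 0, 0.01]]

```text
t: 6.15
ee_pos: [508.0, -365.8, 128.6]
orientation: [-0.993, -2.979, -0.001]
ft_force: [0.6, 0.2, -0.3]
width: 8.8
grasp_force: 30.0
```

Run:
```python
from h import *
st();p=get_image("wrist");cv2.imwrite("pics/w2.png",p["frame"])
```

```text
t 6.15 tcp [ 508.  -365.8  128.6] th 143.14 zdir [-0.002  0.001 -1.   ] F [ 0.6  0.2 -0.3] w 8.8 gf 30.0 q [-0.64  0.54  1.69  0.    0.92 -1.57]
```

View pics/w2.png

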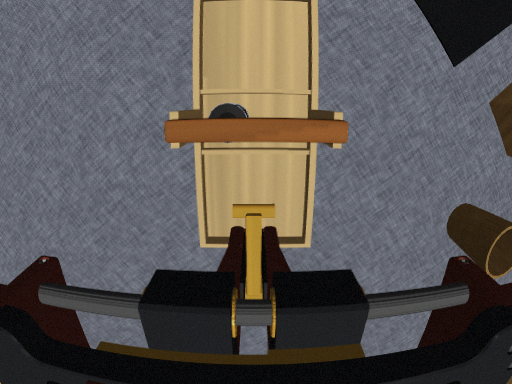

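The key is held, with its tail at (254,211) pointing to the handle (250,130), and it is centred over the end bay. I'll lower and release with a partial opening.

servo_tool:
  deltas:
    - [[0, 0, 8], [0, 0, 0]]
    - [[0, 0, 25], [0, 0, 0]]
    - [[0, 0, 47], [0, 0, 0]]
    - [[0, 0, 70], [0, 0, 0]]
    - [[0, 0, 90], [0, 0, 0]]

```text
t: 6.62
ee_pos: [508.7, -364.5, 38.2]
orientation: [-0.989, -2.981, -0.001]
ft_force: [-1.3, 0.4, -0.8]
width: 8.9
grasp_force: 30.0
```

servo_tool:
  deltas:
    - [[0, 0, 13], [0, 0, 0]]
    - [[0, 0, 22], [0, 0, 0]]
    - [[0, 0, 28], [0, 0, 0]]
    - [[0, 0, 31], [0, 0, 0]]
    - [[0, 0, 31], [0, 0, 0]]

```text
t: 7.03
ee_pos: [509.2, -366.1, 8.6]
orientation: [0.992, 2.981, -0.0]
ft_force: [0.6, -0.2, -0.7]
width: 9.0
grasp_force: 30.0
```

servo_tool:
  deltas:
    - [[0, 0, 0], [0, 0, 0]]
    - [[0, 0, 0], [0, 0, 0]]

```text
t: 7.2
ee_pos: [509.6, -366.7, 9.6]
orientation: [0.992, 2.979, -0.001]
ft_force: [0.1, -0.6, -1.3]
width: 8.7
grasp_force: 30.0
```

servo_tool:
  deltas:
    - [[0, 0, 0], [0, 0, 0]]
    - [[0, 0, 0], [0, 0, 0]]
    - [[0, 0, 0], [0, 0, 0]]
    - [[0, 0, 0], [0, 0, 0]]
    - [[0, 0, 0], [0, 0, 0]]
  grip: 0.3

```text
t: 7.62
ee_pos: [509.0, -366.3, 8.8]
orientation: [0.992, 2.981, -0.0]
ft_force: [0.5, -0.5, 0.4]
width: 30.6
grasp_force: 0.0
```

Run:
```python
from h import *
from plan import *
st()
json.dump([509.1,-366.2,8.7,143.2],open("cmd.json","w"))
plan([(509.1,-366.2,130,143.2,35,2),(443.6,68.8,120,73.5,40,2)])
```

```text
t 7.62 tcp [ 509.  -366.3    8.8] th 143.17 zdir [ 0. -0. -1.] F [ 0.5 -0.5  0.4] w 30.6 gf 0.0 q [-0.64  0.72  1.72 -0.    0.71 -1.57]
[[[0,0,-10],[0,0,-0.0]],[[0,0,-30],[0,0,-0.0]],[[0,0,-61],[0,0,-0.0]],[[0,0,-91],[0,0,-0.0]],[[0,0,-111],[0,0,-0.0]]]
[[[0,0,-10],[0,0,-0.0]],[[7,7,-10],[0,0,0.03]],[[22,22,-10],[0,0,0.09]],[[45,44,-9],[0,0,0.17]],[[67,66,-8],[0,0,0.26]]]
[[[27,16,1],[0,0,0.09]],[[55,31,1],[0,0,0.17]],[[82,47,2],[0,0,0.26]],[[109,63,3],[0,0,0.35]],[[137,78,3],[0,0,0.44]]]
[[[31,3,1],[0,0,0.08]],[[62,5,2],[0,0,0.17]],[[94,8,3],[0,0,0.26]],[[125,10,3],[0,0,0.34]],[[156,13,4],[0,0,0.43]]]
[[[20,-8,0],[0,0,0.06]],[[30,-11,1],[0,0,0.09]]]
end [443.8  69.1 119.7  73.3] 22 rows
```

servo_tool:
  deltas:
    - [[0, 0, -10], [0, 0, 0]]
    - [[0, 0, -30], [0, 0, 0]]
    - [[0, 0, -61], [0, 0, 0]]
    - [[0, 0, -91], [0, 0, 0]]
    - [[0, 0, -116], [0, 0, 0]]

```text
t: 8.03
ee_pos: [509.3, -366.5, 127.3]
orientation: [0.992, 2.98, -0.001]
ft_force: [0.3, 0.4, -0.6]
width: 30.9
grasp_force: 0.0
```

servo_tool:
  deltas:
    - [[0, 0, -15], [0, 0, 0]]
    - [[7, 7, -15], [0, 0, 0.03]]
    - [[22, 22, -15], [0, 0, 0.09]]
    - [[45, 44, -14], [0, 0, 0.17]]
    - [[67, 66, -13], [0, 0, 0.26]]
  grip: -0.3

```text
t: 8.45
ee_pos: [494.7, -272.8, 138.6]
orientation: [1.377, 2.822, -0.0]
ft_force: [-0.3, 0.8, -0.1]
width: 56.4
grasp_force: 0.0
```

servo_tool:
  deltas:
    - [[27, 16, 1], [0, 0, 0.09]]
    - [[55, 31, 1], [0, 0, 0.17]]
    - [[82, 47, 2], [0, 0, 0.26]]
    - [[109, 63, 3], [0, 0, 0.35]]
    - [[137, 78, 3], [0, 0, 0.44]]

```text
t: 8.87
ee_pos: [471.1, -116.1, 135.3]
orientation: [1.96, 2.454, 0.001]
ft_force: [0.5, 0.7, 1.0]
width: 56.7
grasp_force: 0.0
```

servo_tool:
  deltas:
    - [[31, 3, 1], [0, 0, 0.08]]
    - [[62, 5, 2], [0, 0, 0.17]]
    - [[94, 8, 3], [0, 0, 0.26]]
    - [[125, 10, 3], [0, 0, 0.34]]
    - [[156, 13, 4], [0, 0, 0.43]]

```text
t: 9.28
ee_pos: [448.4, 38.9, 131.5]
orientation: [2.438, 1.981, 0.001]
ft_force: [-0.5, -0.1, 0.0]
width: 57.1
grasp_force: 0.0
```

servo_tool:
  deltas:
    - [[20, -8, 0], [0, 0, 0.06]]
    - [[30, -11, 1], [0, 0, 0.09]]
    - [[30, -11, 1], [0, 0, 0.09]]
    - [[30, -11, 1], [0, 0, 0.09]]

```text
t: 9.62
ee_pos: [444.1, 69.4, 130.2]
orientation: [2.518, 1.878, 0.001]
ft_force: [-0.4, -0.7, -0.4]
width: 56.8
grasp_force: 0.0
```

Run:
```python
from h import *
st();p=get_image("wrist");W=wcloud(p);keys(W,p["frame"])
p=get_image("top");cv2.imwrite("pics/top2.png",cv2.resize(p["frame"][180:330,300:470],None,fx=4,fy=4))
cv2.imwrite("pics/w3.png",get_image("wrist")["frame"])
W=cloud(p);f=p["frame"].astype(int);x,y,z=W[...,0],W[...,1],W[...,2]
m=(abs(x-455)<130)&(abs(y+326)<130)&(z<35)&(f[...,2]-f[...,0]>95)
X=W[m];print(len(X),X.mean(0).round(1))
X=W[(abs(x-455)<130)&(abs(y+326)<130)&(z>17)&(z<28)];print(cv2.minAreaRect(X[:,:2].astype(np.float32)))
```

```text
t 9.62 tcp [444.1  69.4 130.2] th 73.43 zdir [ 0.001 -0.    -1.   ] F [-0.4 -0.7 -0.4] w 56.8 gf 0.0 q [ 0.13  0.32  2.08 -0.    0.75  0.42]
1185 [447.6  83.5] [445.5  78.1] [72.3 27.1] 71.1 med z 12.1
0 [nan nan nan]
((455.34478759765625, -325.99517822265625), (114.06977844238281, 249.05572509765625), 53.039451599121094)<stdin>:7: RuntimeWarning: Mean of empty slice.
  ret = um.true_divide(
```

View pics/top2.png

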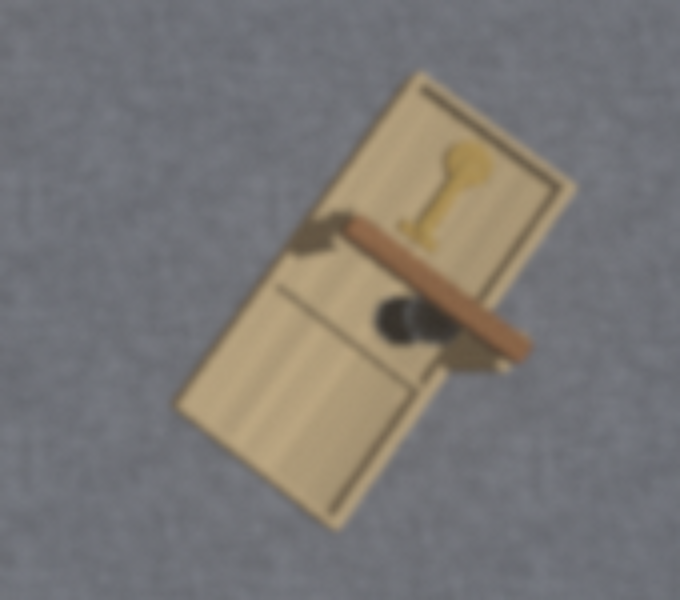

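Key 1 lies flat in the far bay with its cup (468,160) outward and its tail (418,235) by the handle, and the barrel is standing. Key 2 is right under the gripper, so I'll pick it.

servo_tool:
  deltas:
    - [[0, 0, 15], [0, 0, 0]]
    - [[0, 0, 45], [0, 0, 0]]
    - [[0, 0, 75], [0, 0, 0]]
    - [[0, 0, 102], [0, 0, 0]]
    - [[0, 0, 117], [0, 0, 0]]

```text
t: 10.18
ee_pos: [443.0, 68.0, 10.5]
orientation: [-2.521, -1.873, 0.003]
ft_force: [-0.7, 0.1, -1.0]
width: 57.5
grasp_force: 0.0
```

servo_tool:
  deltas:
    - [[0, 0, 5], [0, 0, 0]]
    - [[0, 0, 8], [0, 0, 0]]
    - [[0, 0, 8], [0, 0, 0]]
    - [[0, 0, 8], [0, 0, 0]]

```text
t: 10.52
ee_pos: [444.7, 68.9, 5.4]
orientation: [2.521, 1.874, 0.002]
ft_force: [-0.5, 0.0, -0.1]
width: 56.8
grasp_force: 0.0
```

servo_tool:
  deltas:
    - [[0, 0, 0], [0, 0, 0]]
    - [[0, 0, 0], [0, 0, 0]]
    - [[0, 0, 0], [0, 0, 0]]
    - [[0, 0, 0], [0, 0, 0]]
    - [[0, 0, 0], [0, 0, 0]]
  grip: 1

```text
t: 10.93
ee_pos: [444.1, 69.2, 5.0]
orientation: [2.521, 1.875, 0.001]
ft_force: [-0.3, 0.4, -0.2]
width: 27.5
grasp_force: 0.0
```

servo_tool:
  deltas:
    - [[0, 0, 0], [0, 0, 0]]
    - [[0, 0, 0], [0, 0, 0]]
    - [[0, 0, 0], [0, 0, 0]]
    - [[0, 0, 0], [0, 0, 0]]
    - [[0, 0, 0], [0, 0, 0]]

```text
t: 11.35
ee_pos: [444.0, 69.1, 4.7]
orientation: [-2.521, -1.875, 0.0]
ft_force: [-0.3, -0.1, 1.2]
width: 8.3
grasp_force: 30.0
```

Run:
```python
from h import *
from plan import *
st()
json.dump([443.8,69.1,4.7,73.3],open("cmd.json","w"))
u=np.array([cos(rad(-36.8)),sin(rad(-36.8))]);c=np.array([455.6,-326]);g=c-67*u
print(g)
plan([(443.8,69.1,140,73.3,35,2),(g[0],g[1],140,143.2,35,2)])
plan([(g[0],g[1],9,143.2,22,3)])
```

```text
t 11.35 tcp [444.   69.1   4.7] th 73.27 zdir [-0.  0. -1.] F [-0.3 -0.1  1.2] w 8.3 gf 30.0 q [0.13 0.58 2.11 0.   0.45 0.42]
[ 401.95099815 -285.8654189 ]
[[[0,0,-11],[0,0,-0.0]],[[0,0,-34],[0,0,-0.0]],[[0,0,-68],[0,0,-0.0]],[[0,0,-101],[0,0,-0.0]],[[0,0,-124],[0,0,-0.0]]]
[[[0,0,-11],[0,0,-0.0]],[[-8,1,-11],[0,0,-0.03]],[[-25,4,-11],[0,0,-0.09]],[[-50,9,-11],[0,0,-0.17]],[[-75,13,-11],[0,0,-0.26]]]
[[[-26,-2,0],[0,0,-0.09]],[[-51,-4,0],[0,0,-0.18]],[[-77,-6,0],[0,0,-0.26]],[[-102,-9,0],[0,0,-0.35]],[[-128,-11,0],[0,0,-0.44]]]
[[[-22,-12,0],[0,0,-0.08]],[[-44,-25,0],[0,0,-0.17]],[[-66,-38,0],[0,0,-0.26]],[[-88,-51,0],[0,0,-0.35]],[[-110,-64,0],[0,0,-0.43]]]
[[[-10,-14,0],[0,0,-0.06]],[[-15,-21,0],[0,0,-0.09]]]
end [ 401.8 -286.1  139.7  143.2] 22 rows
[[[0,0,5],[0,0,0.0]],[[0,0,16],[0,0,0.0]],[[0,0,33],[0,0,0.0]],[[0,0,54],[0,0,0.0]],[[0,0,76],[0,0,0.0]]]
[[[0,0,22],[0,0,0.0]],[[0,0,38],[0,0,0.0]],[[0,0,49],[0,0,0.0]],[[0,0,55],[0,0,0.0]]]
end [ 401.8 -286.1    8.7  143.2] 9 rows
```

servo_tool:
  deltas:
    - [[0, 0, -11], [0, 0, 0]]
    - [[0, 0, -34], [0, 0, 0]]
    - [[0, 0, -68], [0, 0, 0]]
    - [[0, 0, -101], [0, 0, 0]]
    - [[0, 0, -124], [0, 0, 0]]

```text
t: 11.77
ee_pos: [444.4, 69.2, 131.6]
orientation: [2.52, 1.874, 0.003]
ft_force: [1.0, 0.9, -0.2]
width: 8.8
grasp_force: 30.0
```

servo_tool:
  deltas:
    - [[0, 0, -11], [0, 0, 0]]
    - [[-8, 1, -11], [0, 0, -0.03]]
    - [[-25, 4, -11], [0, 0, -0.09]]
    - [[-50, 9, -11], [0, 0, -0.17]]
    - [[-75, 13, -11], [0, 0, -0.26]]

```text
t: 12.18
ee_pos: [434.8, -7.0, 140.6]
orientation: [2.25, 2.191, 0.001]
ft_force: [-0.4, -0.1, 0.1]
width: 8.6
grasp_force: 30.0
```

servo_tool:
  deltas:
    - [[-26, -2, 0], [0, 0, -0.09]]
    - [[-51, -4, 0], [0, 0, -0.18]]
    - [[-77, -6, 0], [0, 0, -0.26]]
    - [[-102, -9, 0], [0, 0, -0.35]]
    - [[-128, -11, 0], [0, 0, -0.44]]

```text
t: 12.6
ee_pos: [419.1, -135.1, 140.3]
orientation: [1.719, 2.629, 0.0]
ft_force: [0.9, -0.5, 0.0]
width: 8.9
grasp_force: 30.0
```

servo_tool:
  deltas:
    - [[-22, -12, 0], [0, 0, -0.08]]
    - [[-44, -25, 0], [0, 0, -0.17]]
    - [[-66, -38, 0], [0, 0, -0.26]]
    - [[-88, -51, 0], [0, 0, -0.35]]
    - [[-110, -64, 0], [0, 0, -0.43]]

```text
t: 13.02
ee_pos: [404.1, -261.6, 140.4]
orientation: [1.119, 2.935, -0.0]
ft_force: [0.8, 0.1, -0.8]
width: 8.5
grasp_force: 30.0
```

servo_tool:
  deltas:
    - [[-10, -14, 0], [0, 0, -0.06]]
    - [[-15, -21, 0], [0, 0, -0.09]]
    - [[-15, -21, 0], [0, 0, -0.09]]
    - [[-15, -21, 0], [0, 0, -0.09]]

```text
t: 13.35
ee_pos: [401.4, -286.0, 140.0]
orientation: [-0.996, -2.98, -0.0]
ft_force: [0.5, -0.1, -1.3]
width: 8.3
grasp_force: 30.0
```

servo_tool:
  deltas:
    - [[0, 0, 5], [0, 0, 0]]
    - [[0, 0, 16], [0, 0, 0]]
    - [[0, 0, 33], [0, 0, 0]]
    - [[0, 0, 54], [0, 0, 0]]
    - [[0, 0, 76], [0, 0, 0]]

```text
t: 13.77
ee_pos: [401.9, -285.2, 62.6]
orientation: [0.991, 2.981, -0.0]
ft_force: [-0.1, 0.3, -0.5]
width: 8.7
grasp_force: 30.0
```

```bash
python3 -c "from h import *
st()"
```

```text
t 13.77 tcp [ 401.9 -285.2   62.6] th 143.21 zdir [ 0. -0. -1.] F [-0.1  0.3 -0.5] w 8.7 gf 30.0 q [-0.64  0.49  2.01  0.    0.64 -1.57]
```

servo_tool:
  deltas:
    - [[0, 0, 22], [0, 0, 0]]
    - [[0, 0, 38], [0, 0, 0]]
    - [[0, 0, 49], [0, 0, 0]]
    - [[0, 0, 55], [0, 0, 0]]
    - [[0, 0, 55], [0, 0, 0]]

```text
t: 14.18
ee_pos: [401.4, -285.2, 7.7]
orientation: [-0.991, -2.979, -0.001]
ft_force: [0.4, 0.3, -0.4]
width: 8.6
grasp_force: 30.0
```

servo_tool:
  deltas:
    - [[0, 0, 0], [0, 0, 0]]
    - [[0, 0, 0], [0, 0, 0]]

```text
t: 14.35
ee_pos: [402.0, -286.0, 8.9]
orientation: [0.992, 2.98, -0.0]
ft_force: [-0.1, -0.4, -1.0]
width: 8.9
grasp_force: 30.0
```

servo_tool:
  deltas:
    - [[0, 0, 0], [0, 0, 0]]
    - [[0, 0, 0], [0, 0, 0]]
    - [[0, 0, 0], [0, 0, 0]]
    - [[0, 0, 0], [0, 0, 0]]
    - [[0, 0, 0], [0, 0, 0]]
  grip: 0.3

```text
t: 14.77
ee_pos: [401.8, -286.1, 8.8]
orientation: [0.992, 2.98, -0.0]
ft_force: [0.4, 1.0, 0.0]
width: 30.8
grasp_force: 0.0
```

Run:
```python
from h import *
from plan import *
st()
json.dump([401.8,-286.1,8.7,143.2],open("cmd.json","w"))
plan([(401.8,-286.1,180,143.2,38,2)])
plan([(455.6,-326,180,53.2,20,2)])
```

```text
t 14.77 tcp [ 401.8 -286.1    8.8] th 143.17 zdir [ 0. -0. -1.] F [0.4 1.  0. ] w 30.8 gf 0.0 q [-0.64  0.6   2.02 -0.    0.52 -1.57]
[[[0,0,-11],[0,0,-0.0]],[[0,0,-34],[0,0,-0.0]],[[0,0,-69],[0,0,-0.0]],[[0,0,-103],[0,0,-0.0]],[[0,0,-137],[0,0,-0.0]]]
[[[0,0,-23],[0,0,-0.0]],[[0,0,-34],[0,0,-0.0]]]
end [ 401.8 -286.1  179.7  143.2] 7 rows
[[[-1,0,0],[0,0,0.03]],[[-4,0,0],[0,0,0.09]],[[-7,0,0],[0,0,0.17]],[[-11,0,0],[0,0,0.26]],[[-15,0,0],[0,0,0.35]]]
[[[-3,1,0],[0,0,0.09]],[[-7,3,0],[0,0,0.17]],[[-10,4,0],[0,0,0.26]],[[-14,5,0],[0,0,0.35]],[[-17,6,0],[0,0,0.44]]]
[[[-3,3,0],[0,0,0.08]],[[-5,6,0],[0,0,0.17]],[[-8,9,0],[0,0,0.26]],[[-11,11,0],[0,0,0.34]],[[-13,14,0],[0,0,0.43]]]
[[[-1,3,0],[0,0,0.09]],[[-3,7,0],[0,0,0.18]],[[-4,10,0],[0,0,0.26]],[[-5,13,0],[0,0,0.32]],[[-5,14,0],[0,0,0.35]]]
end [ 455.8 -325.8  179.7   53.2] 20 rows
```

servo_tool:
  deltas:
    - [[0, 0, -11], [0, 0, 0]]
    - [[0, 0, -34], [0, 0, 0]]
    - [[0, 0, -69], [0, 0, 0]]
    - [[0, 0, -103], [0, 0, 0]]
    - [[0, 0, -137], [0, 0, 0]]

```text
t: 15.18
ee_pos: [401.3, -285.7, 147.7]
orientation: [-0.992, -2.98, -0.0]
ft_force: [1.1, -0.6, 0.4]
width: 30.8
grasp_force: 0.0
```

servo_tool:
  deltas:
    - [[0, 0, -23], [0, 0, 0]]
    - [[0, 0, -34], [0, 0, 0]]
    - [[0, 0, -34], [0, 0, 0]]
  grip: -0.3

```text
t: 15.43
ee_pos: [403.0, -287.0, 182.6]
orientation: [0.991, 2.976, -0.003]
ft_force: [0.0, -0.3, -0.5]
width: 47.2
grasp_force: 0.0
```

servo_tool:
  deltas:
    - [[-1, 0, 0], [0, 0, 0.03]]
    - [[-4, 0, 0], [0, 0, 0.09]]
    - [[-7, 0, 0], [0, 0, 0.17]]
    - [[-11, 0, 0], [0, 0, 0.26]]
    - [[-15, 0, 0], [0, 0, 0.35]]

```text
t: 15.85
ee_pos: [412.8, -294.4, 177.8]
orientation: [-1.501, -2.756, -0.001]
ft_force: [-0.7, -0.1, 0.6]
width: 57.3
grasp_force: 0.0
```

servo_tool:
  deltas:
    - [[-3, 1, 0], [0, 0, 0.09]]
    - [[-7, 3, 0], [0, 0, 0.17]]
    - [[-10, 4, 0], [0, 0, 0.26]]
    - [[-14, 5, 0], [0, 0, 0.35]]
    - [[-17, 6, 0], [0, 0, 0.44]]

```text
t: 16.27
ee_pos: [427.2, -305.4, 177.6]
orientation: [-2.066, -2.362, 0.0]
ft_force: [0.3, -0.6, -0.5]
width: 57.1
grasp_force: 0.0
```

servo_tool:
  deltas:
    - [[-3, 3, 0], [0, 0, 0.08]]
    - [[-5, 6, 0], [0, 0, 0.17]]
    - [[-8, 9, 0], [0, 0, 0.26]]
    - [[-11, 11, 0], [0, 0, 0.34]]
    - [[-13, 14, 0], [0, 0, 0.43]]

```text
t: 16.68
ee_pos: [442.8, -316.4, 177.5]
orientation: [-2.522, -1.867, 0.002]
ft_force: [0.2, -0.7, 0.3]
width: 56.6
grasp_force: 0.0
```

servo_tool:
  deltas:
    - [[-1, 3, 0], [0, 0, 0.09]]
    - [[-3, 7, 0], [0, 0, 0.18]]
    - [[-4, 10, 0], [0, 0, 0.26]]
    - [[-5, 13, 0], [0, 0, 0.32]]
    - [[-5, 14, 0], [0, 0, 0.35]]

```text
t: 17.1
ee_pos: [455.0, -325.3, 177.5]
orientation: [-2.809, -1.401, 0.002]
ft_force: [-0.4, -0.1, 0.1]
width: 57.0
grasp_force: 0.0
```

servo_tool:
  deltas:
    - [[0, 0, 0], [0, 0, 0]]
    - [[0, 0, 0], [0, 0, 0]]

```text
t: 17.27
ee_pos: [454.9, -325.2, 178.0]
orientation: [-2.806, -1.407, 0.002]
ft_force: [-0.8, -0.7, -0.7]
width: 57.2
grasp_force: 0.0
```

Run:
```python
from h import *
st();p=get_image("wrist");cv2.imwrite("pics/w4.png",p["frame"]);W=wcloud(p);x,y,z=W[...,0],W[...,1],W[...,2]
ca=(abs(x-455)<140)&(abs(y+326)<140)
for lo,hi in ((100,122),(18,28)):
    X=W[ca&(z>lo)&(z<hi)]
    if len(X)>20: print(len(X),X.mean(0).round(1),np.round(cv2.minAreaRect(X[:,:2].astype(np.float32))[0],1),cv2.minAreaRect(X[:,:2].astype(np.float32))[1:])
```

```text
t 17.27 tcp [ 454.9 -325.2  178. ] th 53.28 zdir [-0.002  0.002 -1.   ] F [-0.8 -0.7 -0.7] w 57.2 gf 0.0 q [-0.64  0.39  1.81 -0.    0.95 -0.  ]
2466 [ 459.3 -319.9  115.2] [ 456.3 -324.2] ((112.78134155273438, 23.854305267333984), 52.975608825683594)
4465 [ 456.4 -323.7   22.7] [ 455.9 -323.6] ((113.24163818359375, 249.24951171875), 53.21245574951172)
```

View pics/w4.png

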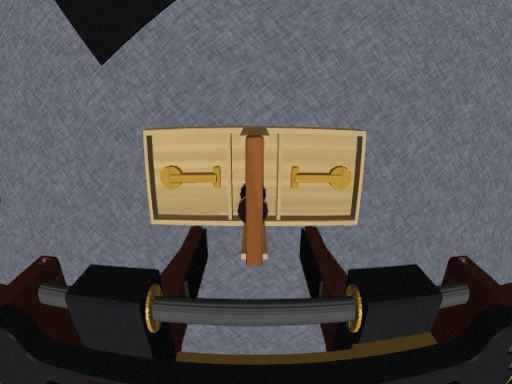

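Both keys lie in their bays with cups outward ((172,177) and (340,178)) and tails by the handle. The barrel stands and the bar (254,200) is centred between the fingers. I'll descend and grip the handle.

servo_tool:
  deltas:
    - [[0, 0, 8], [0, 0, 0]]
    - [[0, 0, 25], [0, 0, 0]]
    - [[0, 0, 45], [0, 0, 0]]
    - [[0, 0, 65], [0, 0, 0]]
    - [[0, 0, 80], [0, 0, 0]]

```text
t: 17.73
ee_pos: [454.8, -325.1, 97.6]
orientation: [-2.807, -1.407, 0.001]
ft_force: [-0.3, -0.8, -0.3]
width: 57.0
grasp_force: 0.0
```

servo_tool:
  deltas:
    - [[0, 0, 6], [0, 0, 0]]
    - [[0, 0, 10], [0, 0, 0]]
    - [[0, 0, 10], [0, 0, 0]]
    - [[0, 0, 10], [0, 0, 0]]
    - [[0, 0, 10], [0, 0, 0]]

```text
t: 18.15
ee_pos: [456.2, -326.2, 90.5]
orientation: [2.808, 1.407, 0.001]
ft_force: [0.5, -0.6, -0.1]
width: 56.9
grasp_force: 0.0
```

servo_tool:
  deltas:
    - [[0, 0, 0], [0, 0, 0]]
    - [[0, 0, 0], [0, 0, 0]]
    - [[0, 0, 0], [0, 0, 0]]
    - [[0, 0, 0], [0, 0, 0]]
    - [[0, 0, 0], [0, 0, 0]]
  grip: 0.55

```text
t: 18.57
ee_pos: [455.7, -325.8, 89.9]
orientation: [2.809, 1.407, 0.0]
ft_force: [-0.4, -0.3, 0.5]
width: 27.2
grasp_force: 0.0
```

servo_tool:
  deltas:
    - [[0, 0, 0], [0, 0, 0]]
    - [[0, 0, 0], [0, 0, 0]]
    - [[0, 0, 0], [0, 0, 0]]
    - [[0, 0, 0], [0, 0, 0]]
  grip: 0.62

```text
t: 18.9
ee_pos: [455.6, -325.8, 89.6]
orientation: [-2.809, -1.407, 0.0]
ft_force: [-0.2, 0.2, -0.5]
width: 16.6
grasp_force: 0.0
```

servo_tool:
  deltas:
    - [[0, 0, 0], [0, 0, 0]]
    - [[0, 0, 0], [0, 0, 0]]
    - [[0, 0, 0], [0, 0, 0]]
    - [[0, 0, 0], [0, 0, 0]]
    - [[0, 0, 0], [0, 0, 0]]
  grip: 1

```text
t: 19.32
ee_pos: [455.5, -325.6, 89.6]
orientation: [-2.809, -1.407, 0.0]
ft_force: [-0.3, 0.7, 0.8]
width: 13.9
grasp_force: 30.0
```

Run:
```python
from h import *
from plan import *
st()
json.dump([455.8,-325.8,89.7,53.2],open("cmd.json","w"))
plan([(455.8,-325.8,189.7,53.2,10,5)])
plan([(425,0,190,74,15,6)],save=True)
plan([(454.3,311.5,190,94.2,15,6)])
```

```text
t 19.32 tcp [ 455.5 -325.6   89.6] th 53.21 zdir [-0.  0. -1.] F [-0.3  0.7  0.8] w 13.9 gf 30.0 q [-0.64  0.52  1.86  0.    0.77  0.  ]
[[[0,0,-2],[0,0,-0.0]],[[0,0,-5],[0,0,-0.0]],[[0,0,-10],[0,0,-0.0]],[[0,0,-17],[0,0,-0.0]],[[0,0,-25],[0,0,-0.0]]]
[[[0,0,-10],[0,0,-0.0]],[[0,0,-20],[0,0,-0.0]],[[0,0,-30],[0,0,-0.0]],[[0,0,-40],[0,0,-0.0]],[[0,0,-50],[0,0,-0.0]]]
[[[0,0,-8],[0,0,-0.0]],[[0,0,-15],[0,0,-0.0]],[[0,0,-20],[0,0,-0.0]],[[0,0,-23],[0,0,-0.0]],[[0,0,-25],[0,0,-0.0]]]
end [ 455.8 -325.8  189.7   53.2] 15 rows
[[[2,-1,0],[0,0,-0.0]],[[5,-4,0],[0,0,-0.01]],[[9,-9,0],[0,0,-0.01]],[[16,-14,0],[0,0,-0.02]],[[24,-21,0],[0,0,-0.04]]]
[[[9,-9,0],[0,0,-0.01]],[[21,-18,0],[0,0,-0.03]],[[32,-28,0],[0,0,-0.04]],[[44,-37,0],[0,0,-0.06]],[[55,-47,0],[0,0,-0.08]]]
[[[12,-8,0],[0,0,-0.01]],[[24,-17,0],[0,0,-0.03]],[[36,-26,0],[0,0,-0.05]],[[49,-34,0],[0,0,-0.06]],[[61,-43,0],[0,0,-0.08]]]
[[[12,-7,0],[0,0,-0.01]],[[25,-15,0],[0,0,-0.03]],[[38,-23,0],[0,0,-0.05]],[[51,-30,0],[0,0,-0.06]],[[64,-38,0],[0,0,-0.08]]]
[[[13,-6,0],[0,0,-0.02]],[[26,-13,0],[0,0,-0.03]],[[38,-19,0],[0,0,-0.05]],[
[... 156 characters left out ...]
2 7.380e+01] 28 rows
[[[2,0,0],[0,0,-0.0]],[[6,-1,0],[0,0,-0.01]],[[13,-2,0],[0,0,-0.01]],[[21,-4,0],[0,0,-0.02]],[[31,-6,0],[0,0,-0.04]]]
[[[13,-2,0],[0,0,-0.01]],[[28,-4,0],[0,0,-0.03]],[[42,-6,0],[0,0,-0.04]],[[57,-8,0],[0,0,-0.06]],[[72,-11,0],[0,0,-0.08]]]
[[[15,-1,0],[0,0,-0.02]],[[30,-2,0],[0,0,-0.03]],[[44,-3,0],[0,0,-0.05]],[[59,-4,0],[0,0,-0.07]],[[74,-5,0],[0,0,-0.08]]]
[[[15,0,0],[0,0,-0.02]],[[30,1,0],[0,0,-0.04]],[[45,1,0],[0,0,-0.05]],[[60,1,0],[0,0,-0.07]],[[74,1,0],[0,0,-0.09]]]
[[[15,2,0],[0,0,-0.01]],[[28,3,0],[0,0,-0.03]],[[39,4,0],[0,0,-0.04]],[[47,5,0],[0,0,-0.05]],[[53,6,0],[0,0,-0.06]]]
[[[5,0,0],[0,0,-0.0]],[[7,1,0],[0,0,-0.01]]]
end [454.6 311.9 189.7  94.5] 27 rows
```

servo_tool:
  deltas:
    - [[0, 0, -2], [0, 0, 0]]
    - [[0, 0, -5], [0, 0, 0]]
    - [[0, 0, -10], [0, 0, 0]]
    - [[0, 0, -17], [0, 0, 0]]
    - [[0, 0, -25], [0, 0, 0]]

```text
t: 19.73
ee_pos: [455.5, -325.6, 115.1]
orientation: [-2.808, -1.407, 0.0]
ft_force: [0.4, -0.7, -4.6]
width: 14.1
grasp_force: 30.0
```

servo_tool:
  deltas:
    - [[0, 0, -10], [0, 0, 0]]
    - [[0, 0, -20], [0, 0, 0]]
    - [[0, 0, -30], [0, 0, 0]]
    - [[0, 0, -40], [0, 0, 0]]
    - [[0, 0, -50], [0, 0, 0]]

```text
t: 20.15
ee_pos: [455.8, -325.8, 166.0]
orientation: [2.808, 1.407, 0.0]
ft_force: [-0.7, -0.3, -4.7]
width: 13.5
grasp_force: 30.0
```

servo_tool:
  deltas:
    - [[0, 0, -8], [0, 0, 0]]
    - [[0, 0, -15], [0, 0, 0]]
    - [[0, 0, -20], [0, 0, 0]]
    - [[0, 0, -23], [0, 0, 0]]
    - [[0, 0, -25], [0, 0, 0]]

```text
t: 20.57
ee_pos: [455.7, -325.8, 190.0]
orientation: [2.809, 1.407, 0.0]
ft_force: [-0.8, 0.0, -4.9]
width: 13.5
grasp_force: 30.0
```

Run:
```python
from h import *
st();p=get_image("wrist");s=get_image("scene")
a=p["frame"];b=s["frame"][200:340,80:230];b=cv2.resize(b,(411,384))
cv2.imwrite("pics/l1.png",cv2.resize(np.hstack([a,b]),(800,333)))
```

```text
t 20.57 tcp [ 455.7 -325.8  190. ] th 53.21 zdir [ 0. -0. -1.] F [-0.8  0.  -4.9] w 13.5 gf 30.0 q [-0.64  0.37  1.8  -0.    0.97  0.  ]
```

View pics/l1.png

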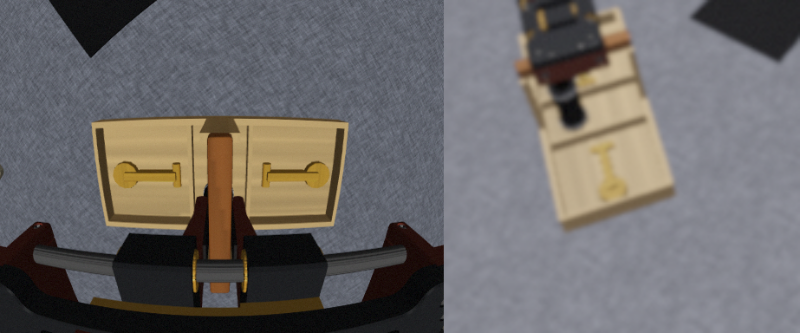

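The caddy is lifted level, with both keys flat and the barrel standing (scene inset at (568,105)). Now I'll carry it.

servo_tool:
  deltas:
    - [[2, -1, 0], [0, 0, 0]]
    - [[5, -4, 0], [0, 0, -0.01]]
    - [[9, -9, 0], [0, 0, -0.01]]
    - [[16, -14, 0], [0, 0, -0.02]]
    - [[24, -21, 0], [0, 0, -0.04]]

```text
t: 21.08
ee_pos: [453.1, -293.1, 189.4]
orientation: [-2.779, -1.464, 0.0]
ft_force: [1.3, 0.2, -4.9]
width: 13.8
grasp_force: 30.0
```

servo_tool:
  deltas:
    - [[9, -9, 0], [0, 0, -0.01]]
    - [[21, -18, 0], [0, 0, -0.03]]
    - [[32, -28, 0], [0, 0, -0.04]]
    - [[44, -37, 0], [0, 0, -0.06]]
    - [[55, -47, 0], [0, 0, -0.08]]

```text
t: 21.5
ee_pos: [445.6, -220.2, 189.8]
orientation: [2.717, 1.576, 0.0]
ft_force: [-0.1, -0.3, -5.4]
width: 13.7
grasp_force: 30.0
```

servo_tool:
  deltas:
    - [[12, -8, 0], [0, 0, -0.01]]
    - [[24, -17, 0], [0, 0, -0.03]]
    - [[36, -26, 0], [0, 0, -0.05]]
    - [[49, -34, 0], [0, 0, -0.06]]
    - [[61, -43, 0], [0, 0, -0.08]]

```text
t: 21.92
ee_pos: [438.6, -146.0, 189.8]
orientation: [2.652, 1.683, 0.001]
ft_force: [0.5, -0.4, -5.3]
width: 13.7
grasp_force: 30.0
```

servo_tool:
  deltas:
    - [[12, -7, 0], [0, 0, -0.01]]
    - [[25, -15, 0], [0, 0, -0.03]]
    - [[38, -23, 0], [0, 0, -0.05]]
    - [[51, -30, 0], [0, 0, -0.06]]
    - [[64, -38, 0], [0, 0, -0.08]]

```text
t: 22.33
ee_pos: [431.5, -72.1, 189.9]
orientation: [2.583, 1.788, 0.001]
ft_force: [-0.3, -0.1, -4.7]
width: 13.6
grasp_force: 30.0
```

servo_tool:
  deltas:
    - [[13, -6, 0], [0, 0, -0.02]]
    - [[26, -13, 0], [0, 0, -0.03]]
    - [[38, -19, 0], [0, 0, -0.05]]
    - [[47, -23, 0], [0, 0, -0.06]]
    - [[55, -27, 0], [0, 0, -0.07]]

```text
t: 22.75
ee_pos: [425.7, -11.3, 189.8]
orientation: [2.519, 1.877, 0.0]
ft_force: [0.0, 0.0, -5.5]
width: 14.1
grasp_force: 30.0
```

servo_tool:
  deltas:
    - [[6, -2, 0], [0, 0, -0.01]]
    - [[10, -4, 0], [0, 0, -0.01]]
    - [[12, -5, 0], [0, 0, -0.01]]

```text
t: 23.0
ee_pos: [424.6, 0.8, 189.7]
orientation: [2.511, 1.888, -0.0]
ft_force: [0.1, -0.9, -5.0]
width: 13.5
grasp_force: 30.0
```

servo_tool:
  deltas:
    - [[2, 0, 0], [0, 0, 0]]
    - [[6, -1, 0], [0, 0, -0.01]]
    - [[13, -2, 0], [0, 0, -0.01]]
    - [[21, -4, 0], [0, 0, -0.02]]
    - [[31, -6, 0], [0, 0, -0.04]]

```text
t: 23.42
ee_pos: [427.6, 32.3, 189.7]
orientation: [-2.473, -1.937, 0.0]
ft_force: [-0.0, 0.1, -4.6]
width: 13.5
grasp_force: 30.0
```

servo_tool:
  deltas:
    - [[13, -2, 0], [0, 0, -0.01]]
    - [[28, -4, 0], [0, 0, -0.03]]
    - [[42, -6, 0], [0, 0, -0.04]]
    - [[57, -8, 0], [0, 0, -0.06]]
    - [[72, -11, 0], [0, 0, -0.08]]

```text
t: 23.83
ee_pos: [434.3, 105.8, 189.7]
orientation: [2.392, 2.037, 0.0]
ft_force: [-0.1, -0.5, -5.0]
width: 14.0
grasp_force: 30.0
```

servo_tool:
  deltas:
    - [[15, -1, 0], [0, 0, -0.02]]
    - [[30, -2, 0], [0, 0, -0.03]]
    - [[44, -3, 0], [0, 0, -0.05]]
    - [[59, -4, 0], [0, 0, -0.07]]
    - [[74, -5, 0], [0, 0, -0.08]]

```text
t: 24.25
ee_pos: [440.9, 179.7, 189.6]
orientation: [-2.308, -2.131, 0.0]
ft_force: [0.3, 0.3, -3.9]
width: 13.6
grasp_force: 30.0
```

servo_tool:
  deltas:
    - [[15, 0, 0], [0, 0, -0.02]]
    - [[30, 1, 0], [0, 0, -0.04]]
    - [[45, 1, 0], [0, 0, -0.05]]
    - [[60, 1, 0], [0, 0, -0.07]]
    - [[74, 1, 0], [0, 0, -0.09]]

```text
t: 24.67
ee_pos: [447.9, 253.5, 189.5]
orientation: [-2.21, -2.233, 0.0]
ft_force: [-0.8, 0.1, -4.8]
width: 13.8
grasp_force: 30.0
```

servo_tool:
  deltas:
    - [[15, 2, 0], [0, 0, -0.01]]
    - [[28, 3, 0], [0, 0, -0.03]]
    - [[39, 4, 0], [0, 0, -0.04]]
    - [[47, 5, 0], [0, 0, -0.05]]
    - [[53, 6, 0], [0, 0, -0.06]]

```text
t: 25.08
ee_pos: [453.7, 305.8, 189.5]
orientation: [-2.143, -2.297, 0.0]
ft_force: [0.1, -0.1, -5.1]
width: 14.1
grasp_force: 30.0
```

servo_tool:
  deltas:
    - [[5, 0, 0], [0, 0, 0]]
    - [[7, 1, 0], [0, 0, -0.01]]
    - [[7, 1, 0], [0, 0, -0.01]]
    - [[7, 1, 0], [0, 0, -0.01]]

```text
t: 25.42
ee_pos: [454.3, 311.6, 189.6]
orientation: [2.133, 2.306, -0.001]
ft_force: [-0.3, 0.8, -4.3]
width: 14.1
grasp_force: 30.0
```

Run:
```python
from h import *
from plan import *
st();p=get_image("wrist");W=wcloud(p);x,y,z=W[...,0],W[...,1],W[...,2]
s=get_image("scene");cv2.imwrite("pics/c1.png",np.vstack([cv2.resize(p["frame"],(400,300)),cv2.resize(s["frame"][60:200,190:377],(400,300))]))
ca=(abs(x-455)<170)&(abs(y-311)<110)
for lo,hi in ((114,130),(62,78)):
    X=W[ca&(z>lo)&(z<hi)]
    if len(X)>20:
        r=cv2.minAreaRect(X[:,:2].astype(np.float32));print(len(X),X.mean(0).round(1),np.round(r[0],1),np.round(r[1],1),round(r[2],2))
json.dump([454.6,311.9,189.7,94.5],open("cmd.json","w"))
plan([(454.3,311.5,123,94.3,8,4)])
```

```text
t 25.42 tcp [454.3 311.6 189.6] th 94.46 zdir [-0. -0. -1.] F [-0.3  0.8 -4.3] w 14.1 gf 30.0 q [ 0.58  0.36  1.82 -0.    0.96  0.5 ]
9917 [453.5 316.7 120.8] [454.5 313.2] [249.5 113.6] 4.48
461 [445.5 377.2  69. ] [450.  377.2] [290.8  23.7] 4.27
[[[0,0,1],[0,0,0.0]],[[0,0,4],[0,0,0.0]],[[0,0,9],[0,0,0.0]],[[0,0,15],[0,0,0.0]],[[0,0,22],[0,0,0.0]]]
[[[0,0,8],[0,0,0.0]],[[0,0,15],[0,0,0.0]],[[0,0,22],[0,0,0.0]],[[0,0,30],[0,0,0.0]],[[0,0,36],[0,0,0.0]]]
[[[0,0,4],[0,0,0.0]],[[0,0,7],[0,0,0.0]],[[0,0,9],[0,0,0.0]]]
end [454.6 311.9 122.7  94.5] 13 rows
```

View pics/c1.png

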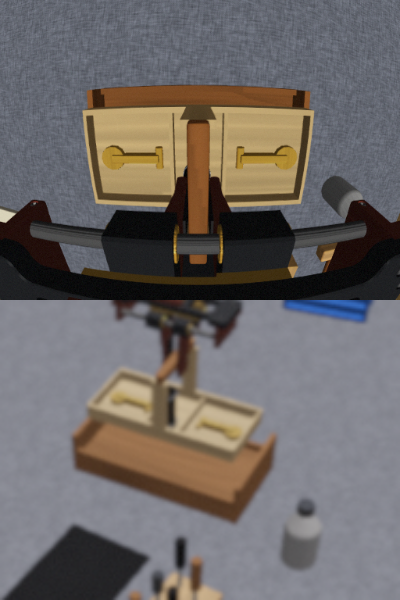

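The caddy hangs level over the stand, keys flat and barrel upright, centred within 2 mm. I'll lower it.

servo_tool:
  deltas:
    - [[0, 0, 1], [0, 0, 0]]
    - [[0, 0, 4], [0, 0, 0]]
    - [[0, 0, 9], [0, 0, 0]]
    - [[0, 0, 15], [0, 0, 0]]
    - [[0, 0, 22], [0, 0, 0]]

```text
t: 25.93
ee_pos: [454.3, 311.9, 167.1]
orientation: [2.133, 2.306, 0.0]
ft_force: [0.0, 0.3, -3.9]
width: 13.6
grasp_force: 30.0
```

servo_tool:
  deltas:
    - [[0, 0, 8], [0, 0, 0]]
    - [[0, 0, 15], [0, 0, 0]]
    - [[0, 0, 22], [0, 0, 0]]
    - [[0, 0, 30], [0, 0, 0]]
    - [[0, 0, 36], [0, 0, 0]]

```text
t: 26.35
ee_pos: [454.0, 311.8, 130.5]
orientation: [-2.133, -2.306, 0.001]
ft_force: [0.2, 0.3, -4.3]
width: 14.0
grasp_force: 30.0
```

servo_tool:
  deltas:
    - [[0, 0, 4], [0, 0, 0]]
    - [[0, 0, 7], [0, 0, 0]]
    - [[0, 0, 9], [0, 0, 0]]
    - [[0, 0, 10], [0, 0, 0]]
    - [[0, 0, 10], [0, 0, 0]]

```text
t: 26.77
ee_pos: [454.4, 312.0, 121.7]
orientation: [2.133, 2.306, 0.0]
ft_force: [-0.2, 0.5, -4.1]
width: 13.7
grasp_force: 30.0
```

servo_tool:
  deltas:
    - [[0, 0, 0.5], [0, 0, 0]]
    - [[0, 0, 1], [0, 0, 0]]
    - [[0, 0, 1.5], [0, 0, 0]]
    - [[0, 0, 1.5], [0, 0, 0]]
    - [[0, 0, 1.5], [0, 0, 0]]

```text
t: 27.18
ee_pos: [454.3, 311.9, 120.3]
orientation: [2.133, 2.306, 0.0]
ft_force: [-0.0, -1.1, -4.7]
width: 13.9
grasp_force: 30.0
```

Not in contact yet; a little further.

servo_tool:
  deltas:
    - [[0, 0, 0.3], [0, 0, 0]]
    - [[0, 0, 0.6], [0, 0, 0]]
    - [[0, 0, 0.9], [0, 0, 0]]
    - [[0, 0, 0.9], [0, 0, 0]]
    - [[0, 0, 0.9], [0, 0, 0]]

```text
t: 27.6
ee_pos: [454.4, 312.0, 119.6]
orientation: [2.133, 2.306, 0.0]
ft_force: [-0.9, -1.3, 1.6]
width: 13.7
grasp_force: 30.0
```

Contact: the weight is off the gripper. I'll release and rise straight up.

servo_tool:
  deltas:
    - [[0, 0, 0], [0, 0, 0]]
    - [[0, 0, 0], [0, 0, 0]]
    - [[0, 0, 0], [0, 0, 0]]
    - [[0, 0, 0], [0, 0, 0]]
    - [[0, 0, 0], [0, 0, 0]]
  grip: 0.3

```text
t: 28.02
ee_pos: [454.5, 312.0, 119.4]
orientation: [2.133, 2.306, 0.001]
ft_force: [-0.1, -0.5, -0.5]
width: 30.7
grasp_force: 0.0
```

servo_tool:
  deltas:
    - [[0, 0, 0], [0, 0, 0]]
    - [[0, 0, 0], [0, 0, 0]]
    - [[0, 0, 0], [0, 0, 0]]
    - [[0, 0, 0], [0, 0, 0]]
    - [[0, 0, 0], [0, 0, 0]]
  grip: -0.1

```text
t: 28.43
ee_pos: [454.3, 311.9, 119.3]
orientation: [2.133, 2.306, -0.0]
ft_force: [0.2, -0.7, -0.5]
width: 47.9
grasp_force: 0.0
```

servo_tool:
  deltas:
    - [[0, 0, -5], [0, 0, 0]]
    - [[0, 0, -15], [0, 0, 0]]
    - [[0, 0, -30], [0, 0, 0]]
    - [[0, 0, -50], [0, 0, 0]]
    - [[0, 0, -70], [0, 0, 0]]

```text
t: 28.85
ee_pos: [454.2, 311.8, 190.7]
orientation: [-2.133, -2.306, 0.0]
ft_force: [0.7, 0.5, 0.6]
width: 48.5
grasp_force: 0.0
```

servo_tool:
  deltas:
    - [[0, 0, -20], [0, 0, 0]]
    - [[0, 0, -40], [0, 0, 0]]
    - [[0, 0, -55], [0, 0, 0]]
    - [[0, 0, -60], [0, 0, 0]]
    - [[0, 0, -60], [0, 0, 0]]

```text
t: 29.27
ee_pos: [455.1, 312.4, 251.4]
orientation: [2.133, 2.306, 0.006]
ft_force: [0.7, -0.4, -0.7]
width: 48.2
grasp_force: 0.0
```

Run:
```python
from h import *
st();p=get_image("wrist");W=wcloud(p);x,y,z=W[...,0],W[...,1],W[...,2]
s=get_image("scene");cv2.imwrite("pics/f1.png",np.hstack([cv2.resize(p["frame"],(400,300)),cv2.resize(s["frame"][60:200,190:377],(400,300))]))
ca=(abs(x-455)<135)&(abs(y-311)<75)
for lo,hi in ((49,59),):
    X=W[ca&(z>lo)&(z<hi)]
    r=cv2.minAreaRect(X[:,:2].astype(np.float32));print(len(X),np.round(r[0],1),np.round(r[1],1),round(r[2],2))
    A=np.c_[X[:,:2]-X[:,:2].mean(0),np.ones(len(X))];print(np.linalg.lstsq(A,X[:,2],rcond=None)[0])
```

```text
t 29.27 tcp [455.1 312.4 251.4] th 94.47 zdir [ 0.003  0.002 -1.   ] F [ 0.7 -0.4 -0.7] w 48.2 gf 0.0 q [ 0.58  0.28  1.77 -0.    1.09  0.5 ]
3285 [454.6 310.9] [278.9 123.3] 5.59
[-9.61352694e-04  6.12581573e-03  5.32937670e+01]
```

View pics/f1.png

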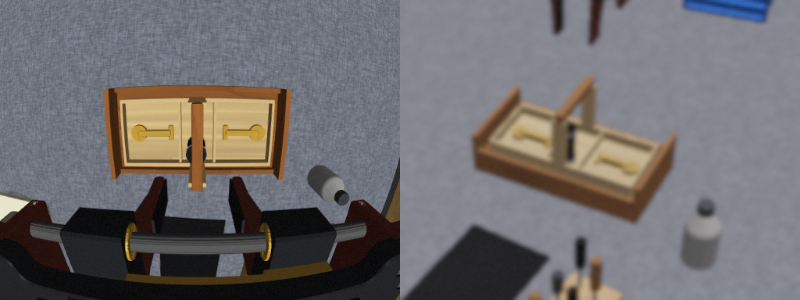

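The caddy sits flat in the stand between the boards and lips. Both keys have their cups outward ((138,131) and (257,132)), the barrel stands (569,140), and the gripper is clear.

```bash
python3 -c "
from workcell import close_job
print(close_job())"
```

```text
the job is handed in; nothing more can be done
None
```

The job is handed in at about 29 s on the robot clock: both keys lie flat in the end bays with cups outward, the caddy sits flat in the stand with the barrel upright, and the arm touched none of the bystanders.

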